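Hold the bench centres open

TASK

A shaft is about to be loaded into the bench centres. Swing the hand lever on top of the tailstock forward, towards the headstock, against its spring until you feel it come up against its stop screw, which is set differently each time. Keep the lever pressed against the screw with the gripper, firmly but without straining it, and finish while still holding it there; leave the shafts, the setting ring and the wrench as they lie.

Things in the scene. Friction and masses are not known exactly. Their poses are not given: they have to be found in the camera images.
- bed: Grey cast bed of the bench centres with two steel ways, 94 x 360 mm, top 48 mm above the table, fixed. Origin: centre of its underside. Its y axis runs along the bed to the headstock, fixed at the +y end. A bar along its +x side carries a post with a digital indicator, up to 240 mm above the table, over the centre line 66 mm from the bed's middle towards the headstock.
- tailstock: Grey tailstock clamped on the bed, base 84 x 80 mm, with a sprung steel centre pointing to the headstock. Origin: centre of the underside of its base, 48 mm above the table. Its y axis points forward, to the headstock; z up. Ahead of the hand lever stands the stop screw's bracket, 34 to 44 mm ahead of the pivot, 18 mm wide, its top 129 mm above the origin.
- lever_pivot (a point): Axis of the cross pin in two cheeks on top of the tailstock; the lever turns about it, that is about the tailstock's x axis. 90 mm above the tailstock's origin, 138 mm above the table. Axes as the tailstock's.
- lever_knob (a point): Centre of the black ball knob, 26 mm across, at the end of the hand lever, 95 mm from the pivot. The lever is a flat steel bar, 16 mm along the bed by 9 mm across. At rest it leans back, away from the headstock, 0.45 rad from upright, the knob 224 mm above the table; behind it (the tailstock's -y side) is only the low end of the bed.
- lever (a joint): Lever angle, rad: 0 at rest, leaning back; grows as it swings forward (upright at 0.45) and draws the sprung centre back. The spring pushes back with about 4 N at the knob at the start, 8 to 10 N near the stop. It meets the stop screw between about 0.6 and 0.85; there the force suddenly rises by about 3 N per mm at the knob.
- stop_screw: Dark steel screw of 6 mm diameter, fixed lengthways in the bracket, 28 mm above the lever pivot; it stops the lever's front face. How far it is screwed in differs each time. Origin: its round tip, 12.5 to 20.5 mm ahead of the pivot; its y axis runs from the tip forward.
- shaft_a: Stepped steel shaft, 112 mm long, up to 18 mm thick, lying in an open wooden tray on the robot's side of the bed; leave it. Origin: under its middle.
- shaft_b: A second such shaft in the next compartment of the tray; leave it. Origin: under its middle.
- setting_ring: Steel setting ring, 48 mm across, 16 mm high, 25 mm bore, lying on the table beyond the bed; leave it. Origin: centre of its underside.
- wrench: Small steel wrench, 110 mm long, lying on the table on the robot's side of the tailstock; leave it. Origin: under its middle.

How it is judged:
By the outcome, as a careful person would: the job done as asked, in the order asked, and still so for the second after the job is handed in, while the arm keeps its last pose, push and grip.
It also fails if it takes over 56 s, if anything falls off the work surface, if the arm or the gripper's body presses on something with over 40 N, if the wrist force passes 120 N, or if a joint passes its speed limit or range.

ROBOT

A 6-joint arm with a two-finger parallel gripper is mounted at the origin on the work surface. World frame = base frame: x ahead of the robot, y to its left, z up, the work surface at z = 0. Lengths are in m, angles in rad, forces in N, time in s.
With the tool pointing down it reaches from about 0.275 to 0.75 m from the base axis. Payload 10.2 kg.
Tool frame: the origin (TCP) lies midway between the tips of the shut fingers; the grasp point (between the pads) lies 19 mm behind it (env.hold_point_z is the distance from the TCP to the grasp point, in m); z points along the fingers, y is the line along which they close (so a half turn about z gives the same grasp; the last joint's range is limited). The gripper opens to 85 mm and grips with 20 to 120 N. Pads are 22 mm wide; open, the fingers measure 114 mm over their backs; the gripper's body (76 mm by 85 mm) begins 54 mm behind the grasp point. The pads swing forward as they close: fully open they stand 13 mm farther back than shut.
Start: joints at [1.031, 0.313, 1.498, -0, 1.331, -0.223], TCP at [0.164, 0.499, 0.196] pointing down, gripper open.
Joint ranges: [-2.94, 2.94], [-0.97, 2.17], [0.19, 2.56], [-1.23, 4.37], [0.02, 3.11], [-2.88, 2.88]. Speed limits (rad/s): [2.39, 2.39, 3.01, 3.14, 3.14, 3.14].

INTERFACE

Orientations are given as a unit quaternion [x, y, z, w].
In Python, from bench import env, kinematics, monitor, eyes, job gives the robot as it stands. The module is installed in compiled form; this text tells all that it offers. Calls block until the motion is done:
- env.reach(position, orientation): joint-space move of the TCP to a pose.
- env.movel(position, velocity=0.15, frame=None, guard=None): straight line of the TCP; frame=None keeps the orientation; velocity is the mean speed in m/s. With guard (N) it stops when the force on the tool has changed by that much, and returns True; else False.
- env.set_joints(angles): joint-space move.
- env.release() and env.close_gripper(effort=None): open the fingers fully, or close them until they stop; effort is the grip in N (None keeps the last).
- env.hold(seconds).
- kinematics.ik(position, orientation): joint angles nearest the present ones, or None.
- monitor.sense(): the state.
- eyes.grab_frame(name): name is "side" or "top" or "wrist"; returns a dict with "frame" (480x640x3 uint8, red, green, blue), "mtx" (3x3 intrinsics, pixels), "view" (4x4, takes a point from world to camera coordinates). Camera axes: x right, y down, z forward; pixel columns grow to the right and rows downward; lengths in m; the calibration is good to about 2 mm. The wrist camera is an equidistant fisheye: a pixel r from the principal point sees the ray r / f radians off the axis. A picture is of the moment at which its call begins. There is no depth.
A pose or a line that the arm cannot do raises env.MotionError and nothing moves.
- job.hand_in(): hands the job in; it is judged then, once.
The state is a dict: "clock": time; "joints": joint angles; "qvel": joint speeds; "joint_efforts": joint torques, N m; "position": TCP position; "ee_rot": TCP orientation; "contact_force": force on the tool from outside, world axes, zero at the start; "ft_torque": the same for the moment, N m; "finger_gap": opening from 0.0 (shut) to 1.0 (fully open); "gripper_force": force on a finger pad.
Only numpy, scipy, OpenCV 4.12 (cv2) and the standard library are available. Lean on these libraries where they do the work, as an engineer would, in place of code of your own. Each camera call takes 0.05 s, during which the arm holds its last target. There are 200 camera calls.

## Working session

There is one attempt and no reset: what is moved stays moved. The work goes in short steps, each a Python script; the robot and the scene stay as the last script left them, time stands still between calls to the robot, and variables do not carry over. Pictures are saved under pics/ and viewed, at most 10 in all, crops included, and the job is handed in when it is done.

```bash
mkdir -p pics
python3 - <<'E'
from bench import env, kinematics, monitor, eyes, job
import cv2,numpy as np
for n in("side","top"):
    f=eyes.grab_frame(n); cv2.imwrite(f"pics/{n}0.png",f["frame"][:,:,::-1]); np.savez(f"pics/{n}0.npz",**f)
    print(n,f["mtx"].tolist(),np.round(f["view"],4).tolist())
s=monitor.sense(); print(s)
E
```

```text
side [[437.4027924429912, 0.0, 318.4464928507541], [0.0, 437.4027924429912, 235.33020989273032], [0.0, 0.0, 1.0]] [[0.6898, -0.7236, -0.0228, -0.3782], [-0.4244, -0.3787, -0.8225, 0.3715], [0.5866, 0.577, -0.5683, 0.4394], [0.0, 0.0, 0.0, 1.0]]
top [[601.2067065474237, 0.0, 318.4562369151938], [0.0, 601.2067065474237, 237.06376080228267], [0.0, 0.0, 1.0]] [[-0.0779, -0.997, 0.0, 0.0491], [-0.9629, 0.0753, -0.2592, 0.5919], [0.2584, -0.0202, -0.9658, 0.8488], [0.0, 0.0, 0.0, 1.0]]
{'clock': 0.1, 'joints': array([ 1.03059528e+00,  3.13351731e-01,  1.49833804e+00, -7.47584622e-07,
        1.33097662e+00, -2.23392109e-01]), 'qvel': array([-0.00236954, -0.00050457, -0.00171117,  0.00018528,  0.00314988,
       -0.00103684]), 'joint_efforts': array([ 3.15979414e-03, -4.12893963e+01, -2.60142267e+01, -1.47546830e-04,
        3.02021297e-03, -2.03579293e-05]), 'position': array([0.16343075, 0.498648  , 0.19602266]), 'ee_rot': array([ 1.57742742e-01,  9.87480096e-01, -4.98345333e-04, -1.99693143e-04]), 'contact_force': array([0.30389923, 0.36904682, 0.18078777]), 'ft_torque': array([ 5.42461181e-05, -3.60276724e-02, -4.51671689e-02]), 'gripper_force': 0.0, 'finger_gap': 1.000552275657811}
```

View pics/side0.png

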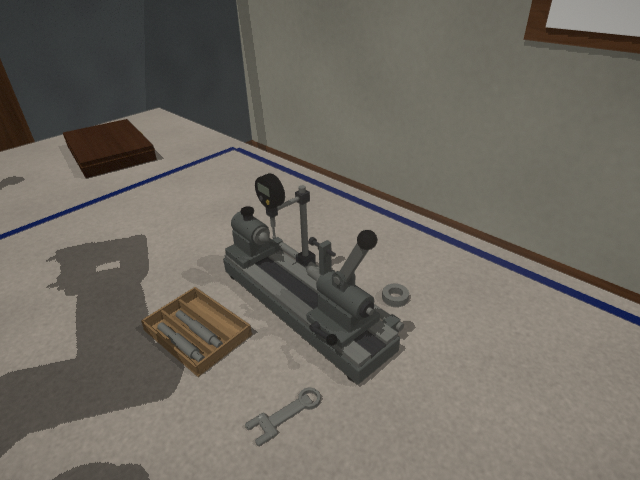

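View pics/top0.png

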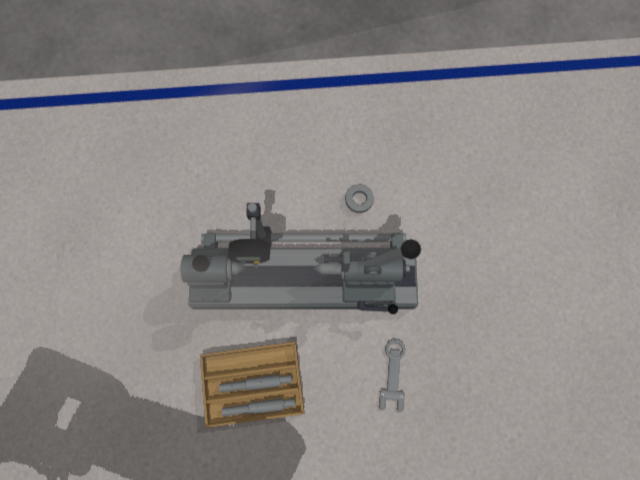

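The side view shows the knob at about (367,240) and the lever leaning back to the right. The top view shows the knob at about (411,249), the lever foot near (372,268) and the bed's front edge along row ~306.

```bash
cat > h.py <<'E'
import cv2,numpy as np
def ray(f,uv):
    d=np.linalg.inv(f["mtx"])@[uv[0],uv[1],1]; R=f["view"][:3,:3]; t=f["view"][:3,3]
    d=R.T@d; return -R.T@t, d/np.linalg.norm(d)
def plane(f,uv,z):
    o,d=ray(f,uv); return o+d*(z-o[2])/d[2]
def tri(rs):
    A=sum(np.eye(3)-np.outer(d,d) for o,d in rs); b=sum((np.eye(3)-np.outer(d,d))@o for o,d in rs)
    p=np.linalg.solve(A,b); return p,[np.linalg.norm(np.cross(p-o,d)) for o,d in rs]
def proj(f,p):
    c=f["view"][:3,:3]@p+f["view"][:3,3]; u=f["mtx"]@c; return u[:2]/u[2]
def dark(f,uv,r=16,th=45):
    g=f["frame"].max(2); m=(g<th).astype(np.uint8); n,l,s,c=cv2.connectedComponentsWithStats(m)
    i=min(range(1,n),key=lambda i:np.linalg.norm(c[i]-uv)+(1e3 if s[i,4]<60 else 0)); 
    (x,y),r=cv2.minEnclosingCircle(np.argwhere(l==i)[:,::-1].astype(np.float32)); return c[i],(x,y),r,s[i]
E
python3 - <<'E'
from h import *
S=dict(np.load("pics/side0.npz"));T=dict(np.load("pics/top0.npz"))
for th in(35,45):
    a=dark(S,(367,240),th=th);b=dark(T,(411,249),th=th);print(a,b)
    print(tri([ray(S,a[1]),ray(T,b[1])]))
# bed front edge direction
g=cv2.cvtColor(T["frame"],cv2.COLOR_RGB2GRAY)
L=cv2.HoughLinesP(cv2.Canny(g,40,120),1,np.pi/720,40,minLineLength=60,maxLineGap=12)
for x1,y1,x2,y2 in L[:,0]:
    if 225<y1<320 and 180<x1<430 and abs(y1-y2)<15:
        p,q=plane(T,(x1,y1),.048),plane(T,(x2,y2),.048); d=p-q; print((x1,y1,x2,y2),p[:2].round(3),q[:2].round(3),np.degrees(np.arctan2(d[1],d[0])).round(2))
def big(n,f,x0,x1,y0,y1,k): cv2.imwrite(n,cv2.resize(f["frame"][y0:y1,x0:x1,::-1],None,fx=k,fy=k,interpolation=cv2.INTER_CUBIC))
c=np.hstack([cv2.resize(f["frame"][y:y+130,x:x+130,::-1],(400,400),interpolation=cv2.INTER_CUBIC) for f,x,y in((S,290,220),(T,300,200))])
cv2.imwrite("pics/crop1.png",c)
E
```

```text
(array([331.5       , 339.28409091]), (331.5294189453125, 339.1764831542969), 5.532318115234375, array([326, 334,  12,  11,  88], dtype=int32)) (array([410.45918367, 252.70408163]), (410.441162109375, 250.5), 8.573501586914062, array([402, 247,  18,  11,  98], dtype=int32))
(array([ 0.52053003, -0.11298535,  0.07525738]), [np.float64(0.046114840393950626), np.float64(0.04611484039395059)])
(array([366.39931741, 239.47098976]), (366.3148193359375, 239.6851806640625), 9.868409156799316, array([357, 230,  20,  20, 293], dtype=int32)) (array([410.15830116, 248.96138996]), (410.23846435546875, 249.14614868164062), 9.309392929077148, array([401, 241,  19,  17, 259], dtype=int32))
(array([ 0.52960003, -0.1102106 ,  0.22262348]), [np.float64(0.0005246130267209521), np.float64(0.0005246130267209729)])
(np.int32(192), np.int32(309), np.int32(359), np.int32(309)) [0.503 0.206] [ 0.482 -0.051] 85.53
(np.int32(214), np.int32(306), np.int32(364), np.int32(306)) [0.505 0.172] [ 0.486 -0.059] 85.53
(np.int32(229), np.int32(303), np.int32(341), np.int32(303)) [0.507 0.148] [ 0.494 -0.024] 85.53
(np.i
[... 167 characters left out ...]
[ 0.52  -0.034] 85.53
(np.int32(270), np.int32(235), np.int32(406), np.int32(235)) [0.611 0.079] [ 0.594 -0.137] 85.53
(np.int32(272), np.int32(241), np.int32(403), np.int32(243)) [0.601 0.076] [ 0.582 -0.131] 84.63
(np.int32(227), np.int32(266), np.int32(300), np.int32(265)) [0.566 0.149] [0.559 0.035] 86.33
(np.int32(270), np.int32(238), np.int32(364), np.int32(240)) [0.606 0.079] [ 0.591 -0.07 ] 84.27
(np.int32(271), np.int32(244), np.int32(339), np.int32(244)) [0.596 0.078] [ 0.588 -0.029] 85.53
(np.int32(285), np.int32(230), np.int32(345), np.int32(230)) [0.618 0.055] [ 0.61  -0.041] 85.53
(np.int32(350), np.int32(302), np.int32(412), np.int32(309)) [ 0.494 -0.038] [ 0.476 -0.133] 79.04
```

View pics/crop1.png

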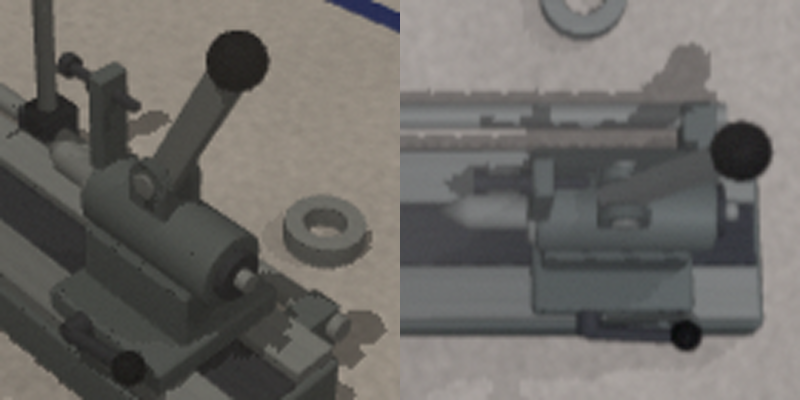

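The crop confirms it: the knob is at about (0.530, -0.110, 0.223), matching the 0.224 given in the text. The pivot's x and the 85.5° bed direction also agree with the bed edge. Next I move above the knob with the fingers closing across the bed and check with the wrist camera.

```bash
cat >> h.py <<'E'
from scipy.spatial.transform import Rotation as Ro
A=np.radians(85.53); F=np.array([np.cos(A),np.sin(A),0]); X=np.array([np.sin(A),-np.cos(A),0]); Z=np.array([0,0,1.])
K0=np.array([.5296,-.1102,.2226])
def quat(sgn=1):
    y=sgn*X; z=-Z; return Ro.from_matrix(np.column_stack([np.cross(y,z),y,z])).as_quat()
def fray(f,uv):
    m=f["mtx"]; v=(np.array(uv)-m[:2,2])/m[0,0]; r=np.linalg.norm(v); d=np.r_[v/r*np.sin(r),np.cos(r)]
    R=f["view"][:3,:3]; return -R.T@f["view"][:3,3], R.T@d
def fproj(f,p):
    c=f["view"][:3,:3]@p+f["view"][:3,3]; n=np.hypot(c[0],c[1]); return f["mtx"][:2,2]+f["mtx"][0,0]*np.arctan2(n,c[2])*c[:2]/n
E
python3 - <<'E'
from h import *
from bench import env, kinematics, monitor, eyes, job
P=K0+[0,0,.09]
c=[(kinematics.ik(P,quat(s)),s) for s in(1,-1)]; print(c)
s=min((x for x in c if x[0] is not None),key=lambda x:abs(x[0][5]))[1]; print(s)
p=monitor.sense()["position"]
env.movel(p+[0,0,.16],velocity=.2)
env.reach(P,quat(s))
st=monitor.sense();print(st["clock"],st["position"],st["contact_force"])
f=eyes.grab_frame("wrist"); np.savez("pics/w1.npz",**f)
uv=fproj(f,K0);print(f["mtx"][0],uv)
im=f["frame"][:,:,::-1].copy(); cv2.circle(im,tuple(int(v) for v in uv),3,(0,0,255),-1); cv2.imwrite("pics/w1.png",im)
E
```

```text
[(array([-4.21840394e-01,  2.99018553e-01,  1.21912033e+00, -4.44089210e-16,
        1.62345377e+00, -3.43824176e-01]), 1), (array([-4.21840394e-01,  2.99018553e-01,  1.21912033e+00, -4.44089210e-16,
        1.62345377e+00,  2.79776848e+00]), -1)]
1
3.575 [ 0.52970586 -0.10949251  0.31272755] [-0.18687829  0.56969704  0.42767175]
[371.64829954   0.         315.71595   ] [317.13773267 226.41655965]
```

View pics/w1.png

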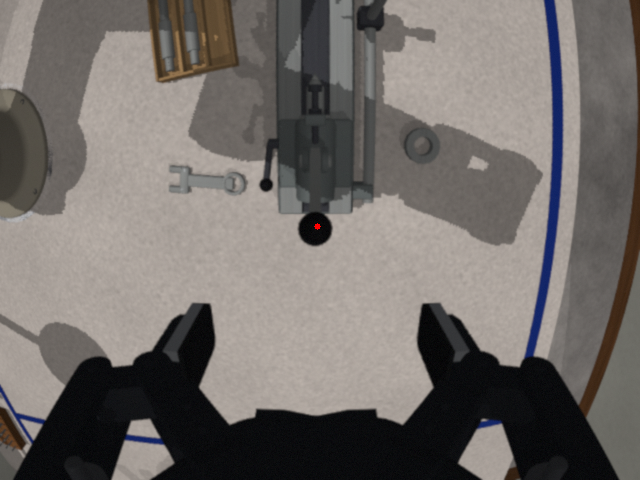

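The wrist view shows the knob at about (315,228), within 2 px (~1 mm) of the prediction, and the bed squared up with the gripper. I'll refine the knob position, descend and grip.

Run:
```python
from h import *
from bench import env, kinematics, monitor, eyes, job
S,T,W=[dict(np.load(f"pics/{n}.npz")) for n in("side0","top0","w1")]
b=dark(W,(315,228)); print(b)
K,e=tri([ray(S,dark(S,(367,240))[1]),ray(T,dark(T,(411,249))[1]),fray(W,b[1])]); print(K,e)
assert np.linalg.norm(K-K0)<.004
np.save("K.npy",K)
p=monitor.sense()["position"]
env.movel(np.r_[K[:2],p[2]],velocity=.1)
g=env.movel(K-[0,0,.019],velocity=.08,guard=8)
s=monitor.sense();print(g,s["clock"],s["position"],s["contact_force"])
if not g:
    env.close_gripper(40); env.hold(.3)
    s=monitor.sense();print(s["clock"],s["position"],s["contact_force"],s["ft_torque"],s["finger_gap"],s["gripper_force"])
```

```text
(array([314.69390244, 228.06585366]), (314.9285583496094, 227.64285278320312), 16.643115997314453, array([299, 211,  32,  34, 820], dtype=int32))
[ 0.52867763 -0.11053867  0.2235123 ] [np.float64(0.00042011614743836994), np.float64(0.0011107726603720974), np.float64(0.0008137813928686597)]
False 5.375 [ 0.52888195 -0.11063043  0.20497154] [0.71970301 0.23209238 0.2479646 ]
6.4417 [ 0.52868401 -0.1105365   0.20451497] [ 0.15437988 -0.00890721  0.62088237] [ 0.03862638 -0.04938753  0.02589064] 0.005360282095057758 0.0
```

The fingers shut on nothing, so I'm looking before doing anything else.

Run:
```python
from h import *
from bench import env, kinematics, monitor, eyes, job
W,S=eyes.grab_frame("wrist"),eyes.grab_frame("side")
np.savez("pics/s2.npz",**S)
s=cv2.resize(S["frame"][160:320,260:420,::-1],(480,480),interpolation=cv2.INTER_CUBIC)
w=cv2.resize(W["frame"][160:480,160:480,::-1],(320,320)); w=cv2.copyMakeBorder(w,0,160,0,0,cv2.BORDER_CONSTANT)
cv2.imwrite("pics/c2.png",np.hstack([s,w]))
```

```text
(no output)
```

View pics/c2.png

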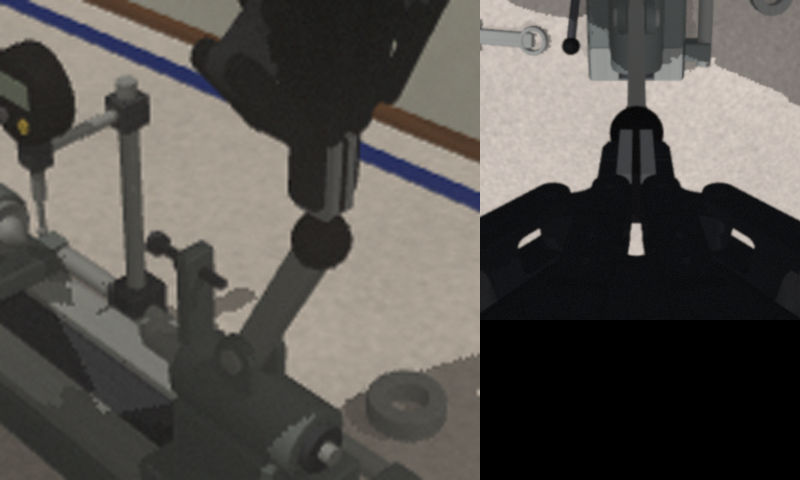

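Run:
```python
from h import *
from bench import env, kinematics, monitor, eyes, job
W,S=eyes.grab_frame("wrist"),eyes.grab_frame("side")
s=monitor.sense(); p=s["position"]; K=np.load("K.npy")
print(p,s["ee_rot"],quat(1),s["contact_force"],env.hold_point_z,s["joints"])
for n,q in(("TCP",p),("K",K),("tip+35",p+[0,0,.035])): print(n,proj(S,q),fproj(W,q))
print("cam",-W["view"][:3,:3].T@W["view"][:3,3], W["view"][2,:3])
print(tri([ray(S,(368.3,231.7)),fray(W,(316,290))]))
d=dark(S,(367,240)); print(d[:3])
```

```text
[ 0.5286848  -0.11054113  0.20450238] [ 7.34141767e-01  6.78996220e-01 -4.70248287e-06  2.81411999e-06] [ 0.73414477  0.67899297 -0.          0.        ] [-0.88149106 -0.545483   -0.48255199] 0.0187 [-4.23134725e-01  3.40595915e-01  1.43857022e+00 -1.10962272e-05
  1.36242501e+00 -3.45125072e-01]
TCP [365.91309591 251.33348851] [317.95478355 274.24601346]
K [366.48703453 239.40454887] [318.16151969 290.38437941]
tip+35 [366.99667487 229.00436738] [318.39746767 306.57105629]
cam [ 0.53359567 -0.03162303  0.38259258] [-0.02379889 -0.30866942 -0.9508716 ]
(array([ 0.53013485, -0.10816571,  0.23249966]), [np.float64(0.003024155242661038), np.float64(0.0030241552426609783)])
(array([366.24427481, 240.08015267]), (366.4444580078125, 239.68055725097656), 9.752293586730957)
```

Run:
```python
from h import *
from bench import env, kinematics, monitor, eyes, job
p=monitor.sense()["position"]
g=env.movel(p+[0,0,.05],velocity=.08,guard=10)
s=monitor.sense(); print(g,s["clock"],s["position"],s["contact_force"],s["finger_gap"],s["gripper_force"])
W,S=eyes.grab_frame("wrist"),eyes.grab_frame("side"); print(proj(S,s["position"]),fproj(W,s["position"]))
a=cv2.resize(S["frame"][160:320,260:420,::-1],(480,480),interpolation=cv2.INTER_CUBIC)
w=cv2.resize(W["frame"][160:480,160:480,::-1],(320,320)); w=cv2.copyMakeBorder(w,0,160,0,0,cv2.BORDER_CONSTANT)
cv2.imwrite("pics/c3.png",np.hstack([a,w]))
```

```text
False 7.4167 [ 0.52848836 -0.11045965  0.25398109] [ 0.24895354  0.30599215 -0.24056594] -0.0027237450867041535 0.0
[367.31726292 219.32802907] [317.9373071  274.24434215]
```

View pics/c3.png

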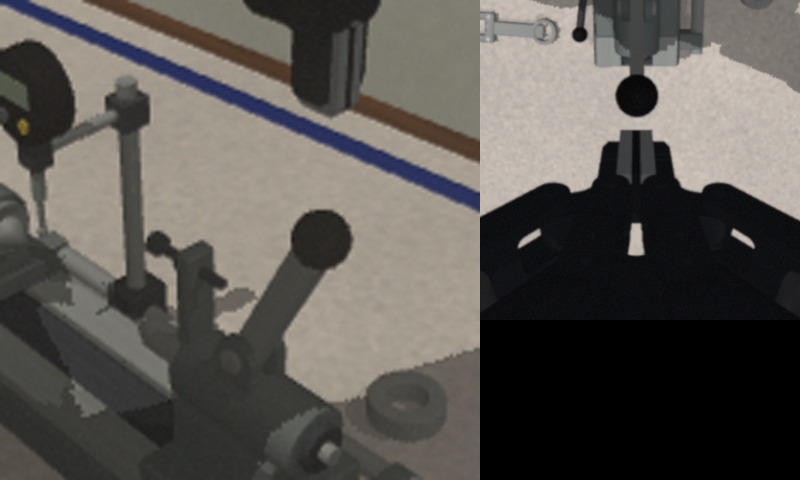

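With the fingers clear, the side view puts the shut tips at about (369,197), but the reported TCP projects to (367,219). In the wrist view the tips end at row 290 instead of 274. So the real tips stand roughly 35 mm behind the reported TCP. I'll measure that offset by touching the knob's top lightly, and check it against the views.

Run:
```python
from h import *
from bench import env, kinematics, monitor, eyes, job
K=np.load("K.npy")
W=eyes.grab_frame("wrist"); p=monitor.sense()["position"]
for d in(.025,.03,.035,.04): print(d,fproj(W,p+[0,0,d]+.011*F),fproj(W,p+[0,0,d]+.008*F))
env.movel(np.r_[K[:2],.212],velocity=.08,guard=6)
s=monitor.sense();f0=s["contact_force"];print(s["position"],f0)
g=env.movel(np.r_[K[:2],.188],velocity=.01,guard=3)
s=monitor.sense();print(g,s["clock"],s["position"],s["contact_force"],s["contact_force"]-f0)
print("d from touch",K[2]+.013-s["position"][2])
env.movel(s["position"]+[0,0,.03],velocity=.1)
```

```text
0.025 [318.35929335 274.56324429] [318.33490204 280.60377431]
0.03 [318.42177975 279.19720865] [318.39589009 285.36926724]
0.035 [318.48761203 284.09707798] [318.46007775 290.40385919]
0.04 [318.55703965 289.28455549] [318.52769607 295.7289911 ]
[ 0.52887245 -0.11063256  0.21238505] [-0.50746669 -0.37893938  0.18760625]
True 9.475 [ 0.52875146 -0.11056948  0.20150509] [ 0.04250422 -0.10898195  4.19148936] [0.5499709  0.26995743 4.0038831 ]
d from touch 0.03500720461036427
```

The touch gives 35 mm, which agrees with both views. I'll grasp using the corrected offset.

Run:
```python
from h import *
from bench import env, kinematics, monitor, eyes, job
K=np.load("K.npy")
env.release()
g=env.movel(K-[0,0,.0187+.035],velocity=.08,guard=8)
s=monitor.sense();print(g,s["clock"],s["position"],s["contact_force"])
if not g:
    env.close_gripper(40); env.hold(.3)
    s=monitor.sense();print(s["clock"],s["position"],s["contact_force"],s["ft_torque"],s["finger_gap"],s["gripper_force"])
```

```text
False 11.6417 [ 0.5289504  -0.11064005  0.17033754] [ 0.07974256 -0.72329419  0.1765296 ]
12.5417 [ 0.52884821 -0.11055135  0.17007034] [ 0.80448499 -0.21739136  4.74457687] [ 0.02525124 -0.12886875  0.01343012] 0.2750156626733123 39.15508568286896
```

```bash
cat >> h.py <<'E'
def arc(th): return .095*(np.sin(th-.45)+np.sin(.45))*F+.095*(np.cos(th-.45)-np.cos(.45))*Z
def tang(s,th): return -s["contact_force"]@(F*np.cos(th-.45)-Z*np.sin(th-.45))
E
python3 - <<'E'
from h import *
from bench import env, kinematics, monitor, eyes, job
p0=np.load("K.npy")-[0,0,.0537]; np.save("p0.npy",p0)
for th in [.1,.2,.3,.4,.46,.5,.54,.57]:
    g=env.movel(p0+arc(th),velocity=.04,guard=12); s=monitor.sense()
    print(th,g,round(s["clock"],2),(s["position"]-p0-arc(th)).round(4),s["contact_force"].round(2),round(tang(s,th),2),round(s["finger_gap"],3))
    if g or tang(s,th)>13: break
E
```

```text
0.1 False 12.93 [ 0.     -0.0011 -0.0001] [ 1.33 -6.75  0.95] 5.9 0.278
0.2 False 13.31 [-0.     -0.001  -0.0004] [ 0.36 -6.59 -1.21] 6.64 0.277
0.3 False 13.69 [-0.0001 -0.0007 -0.0008] [ 3.04 -5.13 -4.43] 5.48 0.278
0.4 False 14.07 [-0.0002  0.0002 -0.0002] [ 0.59  0.76 -0.97] -0.76 -0.004
0.46 False 14.37 [-0.      0.0002  0.    ] [0.35 0.32 0.79] -0.34 0.003
0.5 False 14.62 [0.     0.0002 0.    ] [-0.72 -0.08  0.25] 0.15 -0.001
0.54 False 14.87 [-0.      0.0002 -0.    ] [-0.42  0.19  0.47] -0.12 -0.002
0.57 False 15.12 [ 0.      0.0001 -0.    ] [0.49 0.23 0.69] -0.18 -0.003
```

The grip slipped off at about 0.35 rad. The 23 mm gap shows the pads sat high on the ball. I'll go back, confirm the lever is at rest, and take it 8 mm deeper with a stronger grip.

Run:
```python
from h import *
from bench import env, kinematics, monitor, eyes, job
K=np.load("K.npy"); p=monitor.sense()["position"]
env.movel(np.r_[p[:2],.235],velocity=.15); env.release()
env.movel(np.r_[K[:2],.235],velocity=.15)
S=eyes.grab_frame("side"); W=eyes.grab_frame("wrist")
a,b=dark(S,(367,240)),dark(W,fproj(W,K)); print(a[1:3],b[1:3],tri([ray(S,a[1]),fray(W,b[1])]))
p0=K-[0,0,.0537+.008]
g=env.movel(p0,velocity=.08,guard=8); s=monitor.sense(); print(g,s["clock"],s["contact_force"])
if not g:
    env.close_gripper(70); env.hold(.3)
    s=monitor.sense();print(s["clock"],s["position"],s["contact_force"],s["ft_torque"],s["finger_gap"],s["gripper_force"])
np.save("p0.npy",p0)
```

```text
((366.5, 239.5), 9.617792129516602) ((316.0679016113281, 268.0185241699219), 22.8037109375) (array([ 0.52776343, -0.11105059,  0.22403037]), [np.float64(0.00016981605242989453), np.float64(0.00016981605242984247)])
False 18.0917 [ 0.86117181 -0.21166576  0.26945873]
19.0 [ 0.5288693  -0.11059028  0.16212444] [0.79930966 0.87780136 6.11233737] [ 0.00163346 -0.06442795  0.02054594] 0.2680375501259345 68.29177379608154
```

Run:
```python
from h import *
from bench import env, kinematics, monitor, eyes, job
W,S=eyes.grab_frame("wrist"),eyes.grab_frame("side")
a=cv2.resize(S["frame"][200:280,326:406,::-1],(480,480),interpolation=cv2.INTER_CUBIC)
w=cv2.resize(W["frame"][220:340,260:380,::-1],(320,320)); w=cv2.copyMakeBorder(w,0,160,0,0,cv2.BORDER_CONSTANT)
f=lambda i:np.clip(i.astype(float)*1.8,0,255).astype(np.uint8)
cv2.imwrite("pics/c4.png",f(np.hstack([a,w])))
```

```text
(no output)
```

View pics/c4.png

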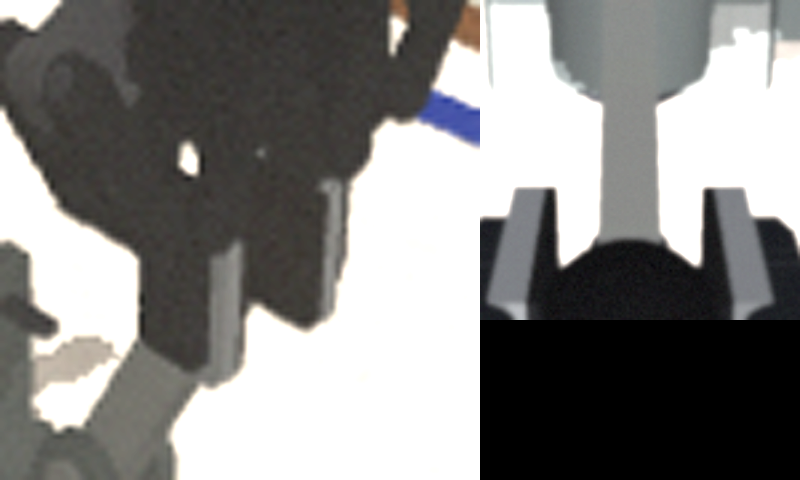

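The pads now straddle the ball squarely, with their tips well below its centre and the bar visible between them. Swinging again, watching the finger gap.

Run:
```python
from h import *
from bench import env, kinematics, monitor, eyes, job
p0=np.load("p0.npy")
for th in [.06,.12,.18,.24,.3,.36,.42,.48,.53,.57]:
    g=env.movel(p0+arc(th),velocity=.04,guard=14); s=monitor.sense()
    print(th,g,round(s["clock"],2),(s["position"]-p0-arc(th)).round(4),s["contact_force"].round(2),round(tang(s,th),2),round(s["finger_gap"],3),s["gripper_force"].round(1))
    if g or tang(s,th)>13 or s["finger_gap"]<.25: break
S=eyes.grab_frame("side"); print(proj(S,np.load("K.npy")+arc(th)))
```

```text
Traceback (most recent call last):
AttributeError: 'float' object has no attribute 'round'
```

Run:
```python
from h import *
from bench import env, kinematics, monitor, eyes, job
p0=np.load("p0.npy")
for th in [.12,.18,.24,.3,.36,.42,.48,.53,.57]:
    g=env.movel(p0+arc(th),velocity=.04,guard=14); s=monitor.sense()
    print(th,g,round(s["clock"],2),(s["position"]-p0-arc(th)).round(4),s["contact_force"].round(2),round(tang(s,th),2),round(s["finger_gap"],3),round(s["gripper_force"],1))
    if g or tang(s,th)>13 or s["finger_gap"]<.25: break
```

```text
0.12 False 19.68 [ 0.     -0.0015 -0.0001] [ 0.08 -7.83  0.22] 7.31 0.274 68.5
0.18 False 19.98 [-0.0001 -0.0016 -0.0002] [ 0.41 -8.27 -0.02] 7.92 0.269 68.5
0.24 False 20.27 [ 0.0001  0.0006 -0.0003] [ 2.55  2.51 -2.14] -2.19 0.065 73.5
```

The ball slips from between the pads again at only ~8 N, so its surface is slick. A friction grip isn't reliable, so I'll push positively instead, with the shut fingers behind the knob and their tips 10 mm below its centre. First I ease the lever back, let go and go around.

Run:
```python
from h import *
from bench import env, kinematics, monitor, eyes, job
p0=np.load("p0.npy"); K=np.load("K.npy")
env.movel(p0+arc(.03),velocity=.06,guard=14); env.release()
p=monitor.sense()["position"]; env.movel(np.r_[p[:2],.235],velocity=.15,guard=10)
B=K-.036*F; env.movel(np.r_[B[:2],.235],velocity=.15); env.close_gripper(70)
S=eyes.grab_frame("side"); print(dark(S,(367,240))[1:3])
z=K[2]-.010-.035
g=env.movel(np.r_[B[:2],z],velocity=.12,guard=6); s=monitor.sense(); print(g,s["clock"],s["contact_force"],s["finger_gap"])
if not g:
    q=np.r_[B[:2],z]
    g=env.movel(q+.02*F,velocity=.02,guard=2.5); s=monitor.sense()
    print(g,s["clock"],(s["position"]-q)@F,s["contact_force"])
W,S=eyes.grab_frame("wrist"),eyes.grab_frame("side")
a=cv2.resize(S["frame"][200:280,326:406,::-1],(480,480),interpolation=cv2.INTER_CUBIC)
w=cv2.resize(W["frame"][180:340,240:400,::-1],(320,320)); w=cv2.copyMakeBorder(w,0,160,0,0,cv2.BORDER_CONSTANT)
cv2.imwrite("pics/c5.png",np.clip(np.hstack([a,w])*1.8,0,255).astype(np.uint8))
```

```text
((366.4285583496094, 239.42857360839844), 9.588569641113281)
False 23.7833 [-0.14028402  0.10239565 -0.46789489] 0.0017933470368699288
True 24.45 0.012121563623281461 [ 0.0073535  -3.91865403  0.78507803]
```

View pics/c5.png

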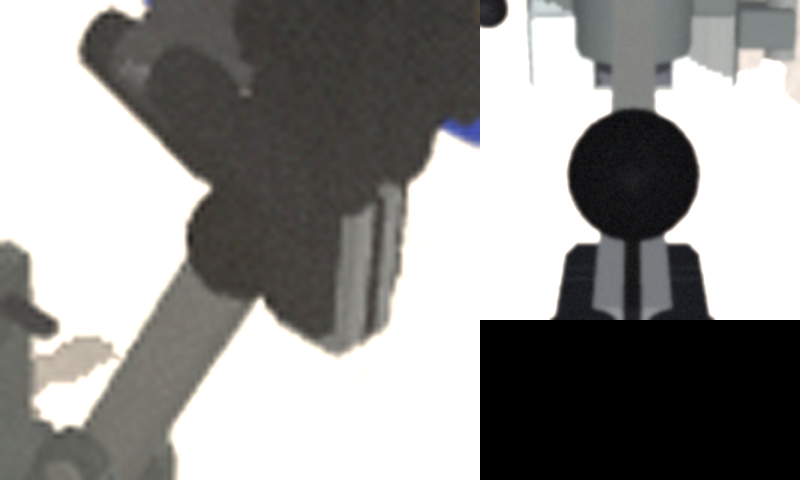

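Contact came 23.9 mm behind the knob's centre (13 + 11, as expected), and the picture shows the fingers centred behind the ball. Pushing along the arc now.

Run:
```python
from h import *
from bench import env, kinematics, monitor, eyes, job
K=np.load("K.npy"); C=K-.0239*F-[0,0,.045]; np.save("C.npy",C)
log=[]
for th in list(np.arange(.1,.5,.1))+list(np.arange(.5,.9,.015)):
    g=env.movel(C+arc(th),velocity=.04 if th<.5 else .02,guard=14)
    if th>=.5: env.hold(.1)
    s=monitor.sense(); d=s["position"]-C; t=np.arcsin(d@F/.095-np.sin(.45))+.45
    fs=-s["contact_force"]@F; log.append((t,fs))
    print(round(th,3),g,round(s["clock"],2),round(t,4),s["contact_force"].round(2),round(fs,2))
    if g or fs>15 or (th>.2 and fs<2): break
    if th>.56 and fs-log[-2][1]>1.5 and fs>10.5: break
```

```text
0.1 False 24.93 0.0899 [-0.42 -7.12  3.78] 7.13
0.2 False 25.32 0.1875 [-2.   -7.31  6.6 ] 7.44
0.3 False 25.7 0.2883 [-0.99 -7.71  5.58] 7.76
0.4 False 26.08 0.3888 [-0.8  -8.22  5.75] 8.26
0.5 False 26.81 0.4869 [-0.71 -8.35  5.97] 8.38
0.515 False 27.16 0.5019 [-1.08 -6.83  5.33] 6.89
0.53 False 27.51 0.5168 [-0.62 -8.16  4.44] 8.18
0.545 False 27.86 0.5317 [ 0.16 -7.48  4.89] 7.44
0.56 False 28.21 0.5468 [-1.49 -7.93  5.4 ] 8.03
0.575 False 28.56 0.5616 [ 0.4  -7.51  4.59] 7.46
0.59 False 28.91 0.5766 [-0.54 -7.18  5.44] 7.2
0.605 False 29.26 0.5918 [-1.05 -7.4   4.65] 7.46
0.62 False 29.61 0.6063 [ 0.02 -7.97  4.35] 7.95
0.635 False 29.96 0.6214 [-1.23 -7.37  4.69] 7.45
0.65 False 30.31 0.6364 [-0.79 -7.5   5.07] 7.54
0.665 False 30.66 0.6512 [-0.12 -8.8   5.52] 8.78
0.68 False 31.01 0.6662 [-0.86 -7.69  5.2 ] 7.74
0.695 False 31.36 0.6807 [-0.87 -8.32  5.19] 8.37
0.71 False 31.71 0.6957 [-0.09 -8.14  4.32] 8.12
0.725 False 32.06 0.7108 [-0.57 -7.86  4.43] 7.88
0.74 False 32.41 0.7253 [-1.11 -7.15  6.04] 7.21
0.755 False 32.76 0.7404 [-0.8  -8.72  5.04] 8.76
0.77 False 33.11 0.7552 [ 0.01 -8.65  5.6 ] 8.63
0.785 False 33.46 0.7699 [-1.3  -7.82  4.76] 7.9
0.8 False 33.81 0.7825 [-0.91 -9.25  5.63] 9.3
0.815 False 34.16 0.793 [ -1.   -10.82   7.51] 10.87
```

The force starts rising at about 0.78 rad, after staying flat near 8 N. I'll continue to confirm the stop and reach a firm press.

Run:
```python
from h import *
from bench import env, kinematics, monitor, eyes, job
C=np.load("C.npy")
for th in np.arange(.83,.95,.015):
    g=env.movel(C+arc(th),velocity=.02); env.hold(.1)
    r=[]
    for _ in range(4): s=monitor.sense(); r.append(s["contact_force"]); env.hold(.04)
    f=np.mean(r,0); d=s["position"]-C; t=np.arcsin(d@F/.095-np.sin(.45))+.45
    print(round(th,3),round(s["clock"],2),round(t,4),f.round(2),round(-f@F,2))
    if -f@F>15.5: break
env.hold(.8); s=monitor.sense(); print(s["clock"],s["contact_force"],s["position"]-C)
S=eyes.grab_frame("side")
a=cv2.resize(S["frame"][190:290,296:396,::-1],(500,500),interpolation=cv2.INTER_CUBIC)
cv2.imwrite("pics/c6.png",np.clip(a*1.8,0,255).astype(np.uint8))
```

```text
0.83 34.63 0.8017 [ -1.98 -13.56   7.95] 13.67
0.845 35.15 0.8097 [ -3.26 -16.38  10.67] 16.58
35.9917 [ -2.79673566 -15.84541253  10.07860285] [0.00652446 0.0744836  0.0037259 ]
```

View pics/c6.png

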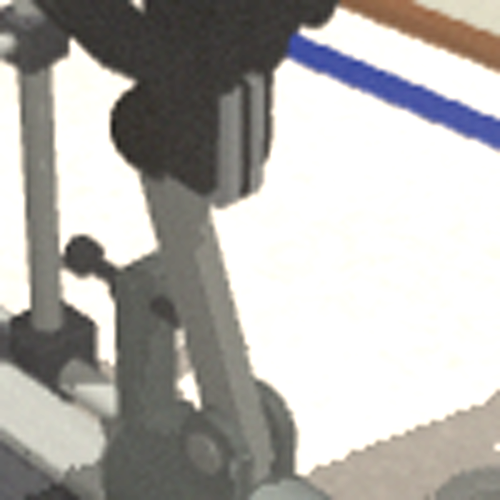

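The picture shows the lever's front face against the screw tip with the fingers still behind the ball. The force climbed about 3.5 N/mm and holds steady near 16 N, which is about 8 N on the screw. Handing in.

```bash
python3 -c "
from bench import job
print(job.hand_in())"
```

```text
the job is handed in; nothing more can be done
None
```

The lever is swung forward against its stop screw (contact at about 0.78 rad) and the job is handed in with the shut fingers behind the knob pressing steadily at about 16 N; two earlier attempts to grip the knob slipped off and the lever sprang back, and I never touched the shafts, ring or wrench.

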